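Lift the firing tray out of the bench kiln

ROBOT

A 6-joint arm with a two-finger parallel gripper is mounted at the origin on the work surface; the furniture and walls round the work are solid. World frame = base frame: x ahead of the robot, y to its left, z up, the work surface at z = 0. Lengths are in m, angles in rad, forces in N, time in s.
With the tool pointing down it reaches from about 0.375 to 0.9 m from the base axis. Payload 3.1 kg.
Tool frame: the origin (TCP) lies where the fingers leave the gripper's body, on its centre line; the fingertips stand manip.tip_reach ahead of it and the grasp point (between the pads) lies 54 mm ahead of it (manip.tip_reach is the distance from the TCP to the fingertips, in m); z points along the fingers, y is the direction in which the jaws open and shut (so a half turn about z gives the same grasp; the last joint's range is limited). The gripper opens to 85 mm and grips with 20 to 120 N. Pads are 22 mm wide; open, the fingers measure 114 mm over their backs; the gripper's body (76 mm by 85 mm) begins 54 mm behind the grasp point. The pads swing forward as they close: fully open they stand 13 mm farther back than shut.
Start: joints at [1.042, 0.527, 1.433, -0, 1.181, -0.178], TCP at [0.214, 0.587, 0.304] pointing down, gripper open.
Joint ranges: [-3.08, 3.08], [-0.75, 2.2], [0.22, 2.44], [-1.43, 4.57], [0, 2.65], [-2.85, 2.85]. Speed limits (rad/s): [2.79, 2.79, 3.14, 3.14, 3.14, 3.14].

INTERFACE

Orientations are given as a unit quaternion [x, y, z, w].
In Python, from station import manip, cams, order gives the robot as it stands. The module is installed in compiled form; this text tells all that it offers.
- The arm moves only by the tool drive_tool, never from a script. Its arguments are lists of equal length, an entry for each row: "linear": the shift along the tool's x, y, z in mm, a list of three; "rot": the turn, a rotation vector about the tool's x, y, z in degrees, a list of three; "hand": the finger opening in mm, from 0 to 85.4. A call has 1 to 20 rows; each row shifts and turns the pose as measured when the row begins, along the tool's axes as they then stand; what a row does not reach is not made up. A row lasts 1/12 s, in which the tool goes at most 41.7 mm and 7.16 degrees, less where a joint would pass 70% of its speed; a pose out of reach is approached as far as the arm can. A call with a gripper value outside its range is refused whole. The fingers move at their own pace and stop on an object; "force" is the grip in N (left out, the last holds). Time passes only in rows, so rows that do not move let the fingers close. It gives the time, the measured TCP pose, the force and the opening at its end, in the units of the state.
- manip.sense(): the state, without advancing time (a new reading comes with each control period).
- cams.snapshot(name): name is "scene" or "side" or "wrist"; returns the picture (400x640x3 uint8, red, green, blue); there is no depth.
- cams.camera_model(name): a dict with "vfov" (degrees; the focal length in pixels is half the picture's height over the tangent of half this angle, whatever the lens; pixels are square), "cx", "cy" (the principal point, pixels), "rvec" (rotation vector, rad) and "tvec" (3), from world to camera coordinates, as OpenCV has them. Camera axes: x right, y down, z forward; pixel columns grow to the right and rows downward; lengths in m; the calibration is good to about 2 mm. A picture is of the moment at which its call begins: read the wrist's pose just before it. camera_model takes no time and is no camera call; for the wrist camera it gives the pose at the moment of the call.
- order.sign_off(): hands the job in, once; it reports no verdict.
Trained networks look in the newest picture that a camera, given by its name, has taken for a name from the list of things; names that differ only in an ending like _2 or _b are one class to them, and where a whole thing is asked for, a point or a joint stands for the part that bears it (a point fixed in the world has none). Each returns a list of dicts, best first, with "score" (0 to 1); they miss things now and then, are a little off and sometimes report something else, mostly with a low value. They report only what shows in the picture. A call takes as long as a camera call.
- cams.regions_of(label, camera): "pixels" (400x640 bool, what is visible of it) and "rect" ([left, top, right, bottom] in pixels, round what is visible of it).
- cams.spot_point(label, camera): "at" ([column, row] in pixels: a listed point, or the origin of a listed thing).
The state is a dict: "t": time; "q": joint angles; "qd": joint speeds; "tau": joint torques, N m; "tcp_pos": TCP position; "tool_rot": TCP orientation; "force": force on the tool from outside, world axes, zero at the start; "ft_torque": the same for the moment, N m; "finger_gap": opening from 0.0 (shut) to 1.0 (fully open).
Only numpy, scipy, OpenCV 4.12 (cv2) and the standard library are available. Lean on these libraries where they do the work, as an engineer would, in place of code of your own. Each camera call takes 0.05 s, during which the arm holds its last target. There are 200 camera calls.

TASK

Open the lid of the small bench kiln gently, right back onto its stop, and leave it open. Then take the firing tray inside by its bridge handle and lift it straight up out of the kiln, with both pots still standing on it, until its underside is about 10 cm above the kiln's rim. Finish while holding the tray there, level and still over the kiln, with nothing else carrying it, and leave the other things on the table where they are.

Things in the scene. Friction and masses are not known exactly. Their poses are not given: they have to be found in the camera images.
- kiln: A small cold bench kiln, fixed to the table: a grey rectangular lower half, 170 mm along its x and 230 mm along its y, with a rim 55 mm above the table; a pale brick chamber 138 x 198 mm inside whose floor is 25 mm above the table; walls 16 mm thick. A black control panel with a dial is on its +y side (facing the robot); it stands out 24 mm. Origin: centre of the underside, on the table. z up; its x points from the handle side of the lid to the hinge side.
- kiln_lid (a joint): Angle of the kiln's hinged hood-like lid (rad): 0 shut on the rim, 1.65 fully open against its stop; it grows as it opens. The hood is 170 x 230 mm and 95 mm high, so when shut its top is 150 mm above the table; 0.5 kg. The hinge is stiff: the lid stays at whatever angle it is left. About 5 N at the handle moves it. It swings about a horizontal axis through lid_hinge along the kiln's +y (right-hand rule).
- lid_hinge (a point): The point in the middle of the lid's hinge axis, 85 mm along the kiln's x from its centre and 55 mm above the table. Axes as the kiln's.
- lid_handle (a point): The middle of the lid's handle: a round wooden bar 14 mm thick and 128 mm long, parallel to the kiln's y, on two thin steel arms 120 mm apart. It stands free of the hood: with the lid shut it is 182 mm above the table, 32 mm out beyond the hood's front face and 32 mm above the hood's top, and 202 mm from the hinge axis along the kiln's x and 127 mm above it. The axes turn with the lid.
- firing_tray: The steel firing tray that stands on the chamber floor: a plate 100 mm along its x and 160 mm along its y, 5 mm thick, with a lip 10 mm high, 0.22 kg, and two small pots on it. Over it, along its y, runs a square bridge handle on two end posts. Origin: centre of the underside. z up. Its axes are nearly parallel to the kiln's.
- tray_bar (a point): The middle of the tray's bridge handle: a flat-sided steel bar 12 x 12 mm in section, 140 mm free length between the posts, parallel to the tray's y; centre 90 mm above the tray's underside, so 115 mm above the table while the tray stands in the kiln. Axes as the tray's.
- pot_0_center (a point): The centre (25 mm above its foot) of one of the two small plain white pots standing loose on the tray, under the bridge handle, toward the tray's +y end; 56 mm across, 51 mm high, about 0.08 kg; its top is 28 mm below the underside of the bar.
- pot_1_center (a point): The centre (25 mm above its foot) of one of the two small plain white pots standing loose on the tray, under the bridge handle, toward the tray's -y end; 56 mm across, 51 mm high, about 0.08 kg; its top is 28 mm below the underside of the bar.
- spare_pot: Bystander, not to be moved: a third small plain white pot, the same shape as the two on the tray, standing by itself on the table; 56 mm across, 51 mm high. Origin: centre of its underside.
- saucer: Bystander, not to be moved: a small white saucer with a dry brown stain; 96 mm across, 33 mm high. Origin: centre of its underside.
- jar: Bystander, not to be moved: a plain white open jar; 82 mm across, 69 mm high. Origin: centre of its underside.
- mug: Bystander, not to be moved: a white porcelain mug with a lid; 75 x 100 mm, 111 mm high. Origin: centre of its underside.

How it is judged:
By the outcome, as a careful person would: the job done as asked, in the order asked, and still so for the second after the job is handed in, while the arm keeps its last pose, push and grip.
It also fails if it takes over 48 s, if anything falls off the work surface, if the arm or the gripper's body presses on something with over 40 N, if the wrist force passes 120 N, or if a joint passes its speed limit or range.

## Working session

There is one attempt and no reset: what is moved stays moved. The work goes in short steps, Python scripts to look and compute and a tool call to move; the robot and the scene stay as the last step left them, time stands still between calls to the robot, and variables do not carry over. Pictures are saved under pics/ and viewed, about 8 in all and at most 12, crops included, and the job is handed in when it is done.

Besides the shell and the picture viewer there is one more tool, called after "Call:" as a command line: name --argument value ..., lists and objects as JSON in quotes. drive_tool: Moves the arm, as the interface text tells. Its arguments: {"type":"object","properties":{"linear":{"type":"array","items":{"type":"array","items":{"type":"number"}}},"rot":{"type":"array","items":{"type":"array","items":{"type":"number"}}},"hand":{"type":"array","items":{"type":"number"}},"force":{"type":"number"}},"required":["linear","rot","hand"]}

```bash
mkdir -p pics; cat > h.py <<'E'
from station import manip,cams,order
import numpy as np,cv2
from scipy.spatial.transform import Rotation as R
def mats(n):
    c=cams.camera_model(n);f=200/np.tan(np.radians(c['vfov'])/2)
    return np.array([[f,0,c['cx']],[0,f,c['cy']],[0,0,1]]),R.from_rotvec(c['rvec']).as_matrix(),np.array(c['tvec'])
def proj(n,p):
    K,r,t=mats(n);q=K@(r@np.array(p)+t);return q[:2]/q[2]
def P(n):
    K,r,t=mats(n);return K@np.c_[r,t]
def ray(n,uv):
    K,r,t=mats(n);d=r.T@np.linalg.inv(K)@np.array([uv[0],uv[1],1.]);return -r.T@t,d/np.linalg.norm(d)
def onplane(n,uv,z):
    o,d=ray(n,uv);return o+d*(z-o[2])/d[2]
def tri(Ps,uvs):
    A=[]
    for p,u in zip(Ps,uvs):A+=[u[0]*p[2]-p[0],u[1]*p[2]-p[1]]
    x=np.linalg.svd(np.array(A))[2][-1];return x[:3]/x[3]
def save(n,f):
    im=cams.snapshot(n);cv2.imwrite('pics/'+f,im[:,:,::-1]);return im
np.set_printoptions(precision=4,suppress=True)
E
python3 - <<'E'
from h import *
s=manip.sense();print(s,manip.tip_reach)
a=[save(n,n+'0.png') for n in('scene','side')]
cv2.imwrite('pics/both.png',cv2.resize(np.vstack(a)[:,:,::-1],(480,600)) if 0 else np.vstack(a)[:,:,::-1][:, :])
for n in('scene','side'):
    print(n,'cam',ray(n,(320,200)))
    for l in['lid_handle','lid_hinge','kiln','spare_pot','saucer','jar','mug','tray_bar']:
        for d in cams.spot_point(l,n)[:2]: print(n,l,round(d['score'],2),np.round(d['at'],1))
E
```

```text
{'t': 0.0, 'q': array([ 1.0425,  0.5285,  1.4339, -0.    ,  1.1814, -0.1785]), 'qd': array([-0.    ,  0.0002, -0.0004, -0.0009, -0.0014,  0.0012]), 'tau': array([  0.    , -44.2354, -17.8023,  -0.0002,   0.0084,  -0.    ]), 'tcp_pos': array([0.2139, 0.5867, 0.3029]), 'tool_rot': array([ 0.174 ,  0.9847, -0.001 , -0.0004]), 'force': array([-0.4901, -0.0185,  0.2044]), 'ft_torque': array([0.0102, 0.048 , 0.0175]), 'finger_gap': 0.996420218704939} 0.0726
scene cam (array([ 0.3289, -0.6262,  1.2866]), array([ 0.1729,  0.4729, -0.864 ]))
scene kiln 0.81 [302.  261.1]
scene spare_pot 0.81 [369.1 333.5]
scene jar 0.74 [265.6 141.2]
scene jar 0.42 [301.1 263. ]
scene mug 0.86 [291.4 122.1]
side cam (array([ 0.034 , -0.159 ,  1.1381]), array([ 0.4071,  0.1801, -0.8955]))
side lid_handle 0.76 [403.7 228.9]
side kiln 0.84 [363.6 244.2]
side spare_pot 0.7 [460.6 244. ]
side saucer 0.94 [453.5 286.7]
side saucer 0.23 [225.2 158.1]
side jar 0.9 [225.8 188.5]
side jar 0.17 [402.8 229.3]
side mug 0.59 [222.5 152.6]
```

View pics/scene0.png

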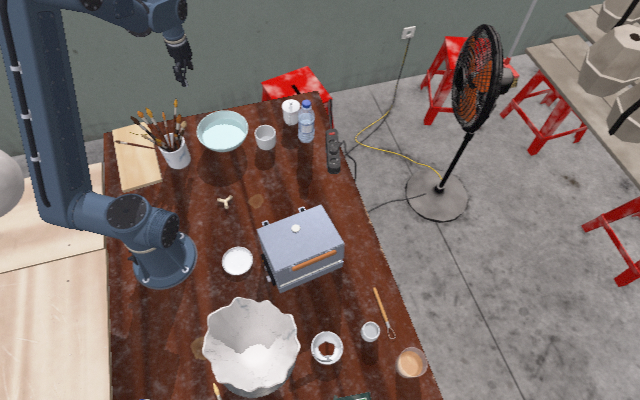

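View pics/side0.png

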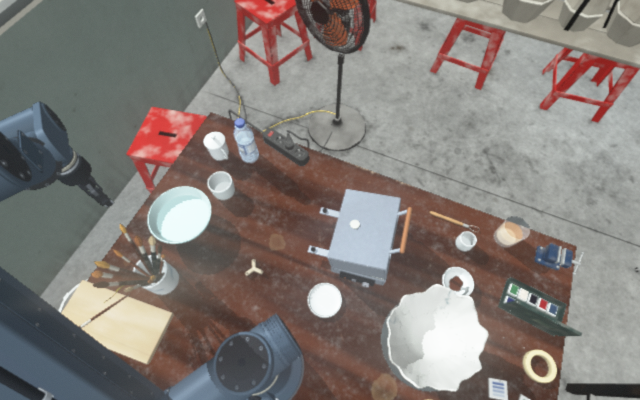

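Both views show the shut kiln, with the handle (orange bar) on the world −y side. The handle runs about (292,268)–(330,252) in scene and (408,208)–(404,252) in side. The hinge faces +y and the panel faces the robot. Next I'll measure the bar ends and hood corners.

```bash
python3 - <<'E'
from h import *
ims={n:cv2.imread(f'pics/{n}0.png') for n in('scene','side')}
box={'scene':(285,240,345,280),'side':(395,200,415,260)}
ends={}
for n in ims:
    x0,y0,x1,y1=box[n];c=ims[n][y0:y1,x0:x1].astype(int)
    m=((c[:,:,2]>130)&(c[:,:,2]-c[:,:,0]>70)).astype(np.uint8)
    k,lab,st,ce=cv2.connectedComponentsWithStats(m);i=1+np.argmax(st[1:,4])
    ys,xs=np.nonzero(lab==i);r=cv2.minAreaRect(np.c_[xs,ys].astype(np.float32));b=cv2.boxPoints(r)
    e=[(b[0]+b[1])/2,(b[1]+b[2])/2,(b[2]+b[3])/2,(b[3]+b[0])/2]
    e=[e[0],e[2]] if np.linalg.norm(e[0]-e[2])>np.linalg.norm(e[1]-e[3]) else [e[1],e[3]]
    e=[q+[x0+.5-.5,y0] for q in e];ends[n]=e;print(n,st[i],e)
for z in(.182,):
  for n in ends:print(n,[onplane(n,e,z) for e in ends[n]])
for i in(0,1):
  for j in(0,1):
    t=tri([P('scene'),P('side')],[ends['scene'][i],ends['side'][j]]);print(i,j,t,proj('scene',t)-ends['scene'][i])
big=[cv2.resize(ims['scene'][195:300,240:360],None,fx=3.3,fy=3.3,interpolation=2),cv2.resize(ims['side'][180:300,310:420],None,fx=3.3,fy=3.3,interpolation=2)]
h=max(b.shape[0] for b in big);cv2.imwrite('pics/crop1.png',np.hstack([cv2.copyMakeBorder(b,0,h-b.shape[0],0,0,0) for b in big]))
E
```

```text
scene [  7  10  44  21 169] [array([335.22  , 250.5307]), array([292.1596, 268.385 ])]
side [  5   7  11  45 162] [array([409.252, 206.864]), array([401.22, 251.04])]
scene [array([ 0.5435, -0.2032,  0.182 ]), array([ 0.4039, -0.2228,  0.182 ])]
side [array([ 0.5528, -0.216 ,  0.182 ]), array([ 0.414 , -0.2361,  0.182 ])]
0 0 [ 0.5378 -0.2141  0.2102] [-0.0472  0.0714]
0 1 [ 0.4981 -0.2181  0.1459] [-13.3898  12.6873]
1 0 [ 0.4224 -0.2448  0.3448] [  7.4416 -16.3249]
1 1 [ 0.4019 -0.2337  0.2122] [ 0.0218 -0.0291]
```

View pics/crop1.png

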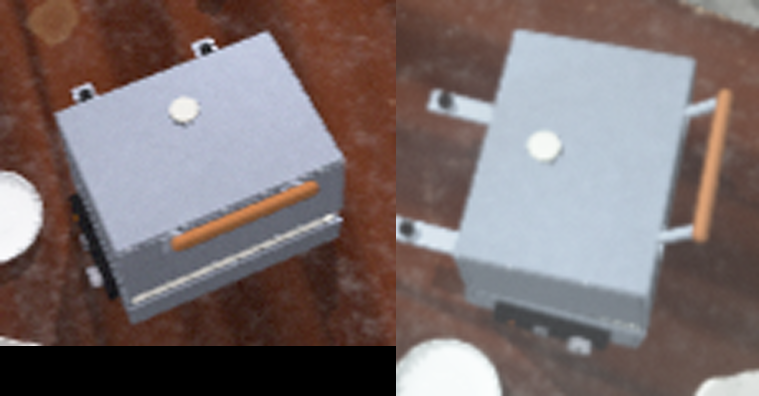

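```bash
python3 - <<'E'
from h import *
for n in('scene','side'):print({k:np.round(v,3) for k,v in cams.camera_model(n).items()})
A=np.array([(57,113),(268,32),(344,160),(121,250)])/3.3+[240,195]
B=(np.array([(458,258),(516,30),(695,60),(645,292)])-[396,0])/3.3+[310,180]
T=[]
for a,b in zip(A,B):
    t=tri([P('scene'),P('side')],[a,b]);T.append(t);print(t,proj('scene',t)-a,onplane('scene',a,.15),onplane('side',b,.15))
T=np.array(T);print([np.linalg.norm(T[i]-T[i-1]) for i in range(4)],T.mean(0))
print('tcp',proj('scene',manip.sense()['tcp_pos']),proj('side',manip.sense()['tcp_pos']), [proj(n,manip.sense()['tcp_pos']-[0,0,.0726]) for n in('scene','side')])
for l,z in(('spare_pot',0),('jar',0),('mug',0),('saucer',0)):
    u=[cams.spot_point(l,n) for n in('scene','side')]
    for q,n in zip(u,('scene','side')):
        if q:print(l,n,q[0]['score'],q[0]['at'],onplane(n,q[0]['at'],0))
E
python3 - <<'E'
import sys;sys.path.insert(0,'.')
E
```

```text
{'vfov': np.float64(53.891), 'cx': np.float64(310.002), 'cy': np.float64(199.551), 'rvec': array([ 2.594, -0.36 ,  0.114]), 'tvec': array([-0.504,  0.203,  1.364])}
{'vfov': np.float64(57.999), 'cx': np.float64(323.198), 'cy': np.float64(199.789), 'rvec': array([ 2.288, -1.5  ,  0.36 ]), 'tvec': array([-0.166,  0.478,  1.032])}
[ 0.3294 -0.054   0.1457] [-0.6533  0.8723] [ 0.332  -0.0537  0.15  ] [ 0.3246 -0.0569  0.15  ]
[ 0.5562 -0.0183  0.1411] [-0.1309  0.2198] [ 0.5551 -0.0224  0.15  ] [ 0.5506 -0.0202  0.15  ]
[ 0.5796 -0.1835  0.1671] [-0.1986  0.3095] [ 0.5844 -0.1759  0.15  ] [ 0.5879 -0.1847  0.15  ]
[ 0.3574 -0.2121  0.1644] [-0.35    0.4428] [ 0.3591 -0.2057  0.15  ] [ 0.3604 -0.2139  0.15  ]
[np.float64(0.16161414306121857), np.float64(0.22964364688436106), np.float64(0.16879724666536733), np.float64(0.2240609090253749)] [ 0.4556 -0.117   0.1546]
tcp [183.1306  63.7384] [ 88.2369 183.3552] [array([188.2761,  79.228 ]), array([103.1385, 195.9178])]
spare_pot scene 0.81 [369.1, 333.5] [ 0.5956 -0.4316  0.    ]
spare_pot side 0.7 [460.6, 244.0] [ 0.5887 -0.4247  0.    ]
jar scene 0.74 [265.6, 141.2] [0.4505 0.408  0.    ]
jar side 0.9 [225.8, 188.5] [0.4588 0.3967 0.    ]
mug scene 0.86 [291.4, 122.1] [0.5794 0.4796 0.    ]
mug side 0.59 [222.5, 152.6] [0.5871 0.4858 0.    ]
saucer side 0.94 [453.5, 286.7] [ 0.4401 -0.4383  0.    ]
```

```bash
cat >> h.py <<'E'
def kpt(k,p):  # kiln frame->world, k=(x,y,yaw)
    p=np.array(p,float);return R.from_euler('z',k[2]).apply(p)+[k[0],k[1],0]
def lidpt(p,a): # shut-position kiln coords -> at lid angle
    hinge=np.array([.085,0,.055]);return hinge+R.from_rotvec([0,a,0]).apply(np.array(p)-hinge)
E
python3 - <<'E'
from h import *
from scipy.optimize import least_squares
A=np.array([(57,113),(268,32),(344,160),(121,250)])/3.3+[240,195]
B=(np.array([(458,258),(516,30),(695,60),(645,292)])-[396,0])/3.3+[310,180]
pts=[(.085,.115,.15),(.085,-.115,.15),(-.085,-.115,.15),(-.085,.115,.15)]
hs,hd=[(335.2,250.5),(292.2,268.4)],[(409.25,206.9),(401.2,251.0)]
hm=(-.117,0,.182)
def f(v):
    o=[]
    for p,a,b in zip(pts,A,B):
        w=kpt(v,lidpt(p,v[3]));o+=[*(proj('scene',w)-a),*(proj('side',w)-b)]
    w=kpt(v,lidpt(hm,v[3]));o+=[*(2*(proj('scene',w)-np.mean(hs,0))),*(2*(proj('side',w)-np.mean(hd,0)))]
    return np.array(o)
for a0 in(0,.1):
    s=least_squares(f,[.456,-.117,1.75,a0]);print(s.x,s.cost,f(s.x))
g=least_squares(lambda v:f([*v,0]),[.456,-.117,1.75]);print('shut',g.x,g.cost)
k=s.x
print('handle',kpt(k,lidpt(hm,k[3])),'hinge',kpt(k,(.085,0,.055)))
E
```

```text
[ 0.4552 -0.1337  1.7125  0.1675] 13.718464325014494 [-1.7124 -0.4062 -1.8539 -1.5458 -0.5159 -0.963  -0.2969 -1.1657 -0.259
 -0.8737  0.4722 -1.6016 -2.4879  0.7993  1.1925  0.7785 -0.0901  0.5614
  1.6179 -0.6754]
[ 0.4552 -0.1337  1.7125  0.1675] 13.71846432477426 [-1.7124 -0.4062 -1.8539 -1.5458 -0.5159 -0.963  -0.2969 -1.1657 -0.259
 -0.8737  0.4722 -1.6016 -2.4879  0.7993  1.1925  0.7785 -0.0901  0.5614
  1.6179 -0.6754]
shut [ 0.4571 -0.1102  1.7394] 79.10308018389837
handle [ 0.4683 -0.2258  0.2139] hinge [ 0.4432 -0.0496  0.055 ]
```

```bash
cat >> h.py <<'E'
def down(ang): # tool z down, tool y at world angle ang
    y=np.array([np.cos(ang),np.sin(ang),0]);z=np.array([0,0,-1.]);return R.from_matrix(np.c_[np.cross(y,z),y,z])
def plan(wps,R1,start=None):
    """wps: list of (target TCP, rows); rotation to R1 in the first leg. prints tool-frame rows"""
    s=manip.sense();p=np.array(s['tcp_pos']);r=R.from_quat(s['tool_rot'])
    L=[];W=[]
    for i,(t,n) in enumerate(wps):
        t=np.array(t);dr=(r.inv()*R1).as_rotvec();
        for j in range(n):
            L.append([round(float(x),1) for x in r.inv().apply((t-p)/n*1000)]);W.append([round(float(x),2) for x in np.degrees(dr/n)])
            r=r*R.from_rotvec(dr/n)
        p=t
    def rl(a):
        o=[]
        for x in a:
            if o and o[-1][0]==x:o[-1][1]+=1
            else:o.append([x,1])
        return o
    print('lin',rl(L));print('rot',rl(W))
E
python3 - <<'E'
from h import *
s=manip.sense();r=R.from_quat(s['tool_rot']);print(r.as_matrix())
print('brushes',onplane('scene',(175,160),0),onplane('scene',(170,110),.2),'bottle',onplane('scene',(306,140),0))
for a in(1.7125,1.7125-np.pi):
    print((r.inv()*down(a)).as_rotvec(degrees=True))
    plan([((.45,.30,.40),10),((.455,-.19,.40),14)],down(a))
E
```

```text
[[-0.9394  0.3427 -0.    ]
 [ 0.3427  0.9394 -0.    ]
 [-0.     -0.     -1.    ]]
brushes [0.0808 0.4111 0.    ] [0.1265 0.4816 0.2   ] bottle [0.6133 0.3696 0.    ]
[ -0.0009  -0.0001 -28.1625]
lin [[[-32.0, -18.9, -9.6], 1], [[-31.0, -20.4, -9.6], 1], [[-30.0, -21.9, -9.6], 1], [[-28.9, -23.4, -9.6], 1], [[-27.7, -24.8, -9.6], 1], [[-26.4, -26.1, -9.6], 1], [[-25.1, -27.4, -9.6], 1], [[-23.7, -28.6, -9.6], 1], [[-22.3, -29.7, -9.6], 1], [[-20.8, -30.8, -9.6], 1], [[4.6, -34.7, 0.0], 14]]
rot [[[-0.0, -0.0, -2.82], 10], [[-0.0, -0.0, 0.0], 14]]
[ -0.0001   0.0013 151.8375]
lin [[[-32.0, -18.9, -9.6], 1], [[-35.8, -9.9, -9.6], 1], [[-37.2, -0.1, -9.6], 1], [[-35.9, 9.6, -9.6], 1], [[-32.1, 18.7, -9.6], 1], [[-26.1, 26.4, -9.6], 1], [[-18.3, 32.4, -9.6], 1], [[-9.2, 36.0, -9.6], 1], [[0.6, 37.2, -9.6], 1], [[10.3, 35.7, -9.6], 1], [[-4.6, 34.7, 0.0], 14]]
rot [[[-0.0, 0.0, 15.18], 10], [[0.0, -0.0, -0.0], 14]]
```

Call:
drive_tool --linear '[[-32, -19, -10], [-31, -20, -10], [-30, -22, -10], [-29, -23, -10], [-28, -25, -10], [-26, -26, -10], [-25, -27, -10], [-24, -29, -10], [-22, -30, -10], [-21, -31, -10], [5, -35, 0], [5, -35, 0], [5, -35, 0], [5, -35, 0], [5, -35, 0], [5, -35, 0], [5, -35, 0], [5, -35, 0], [5, -35, 0], [5, -35, 0]]' --rot '[[0, 0, -2.8], [0, 0, -2.8], [0, 0, -2.8], [0, 0, -2.8], [0, 0, -2.8], [0, 0, -2.8], [0, 0, -2.8], [0, 0, -2.8], [0, 0, -2.8], [0, 0, -2.8], [0, 0, 0], [0, 0, 0], [0, 0, 0], [0, 0, 0], [0, 0, 0], [0, 0, 0], [0, 0, 0], [0, 0, 0], [0, 0, 0], [0, 0, 0]]' --hand '[85, 85, 85, 85, 85, 85, 85, 85, 85, 85, 85, 85, 85, 85, 85, 85, 85, 85, 85, 85]' --force 20

```text
t: 2.97
tcp_pos: [0.4754, -0.0732, 0.4095]
tool_rot: [-0.089, 0.996, 0.001, 0.008]
force: [1.0, 1.3, 0.9]
finger_gap: 0.997
```

```bash
python3 - <<'E'
from h import *
print(manip.sense()['q'])
plan([((.455,-.19,.40),10)],down(1.7125))
E
```

```text
[-0.3896  0.2036  1.6432  0.0086  1.2818 -2.1417]
lin [[[4.1, -11.1, 0.9], 2], [[4.0, -11.2, 0.9], 2], [[3.9, -11.2, 0.9], 2], [[3.8, -11.2, 0.9], 3], [[3.7, -11.3, 0.9], 1]]
rot [[[0.0, 0.09, 0.21], 10]]
```

Call:
drive_tool --linear '[[4, -16, 1], [4, -16, 1], [4, -16, 1], [4, -16, 1], [4, -16, 1], [4, -16, 1], [4, -16, 1], [0, 0, 0]]' --rot '[[0, 0.1, 0.3], [0, 0.1, 0.3], [0, 0.1, 0.3], [0, 0.1, 0.3], [0, 0.1, 0.3], [0, 0.1, 0.3], [0, 0.1, 0.3], [0, 0, 0]]' --hand '[85, 85, 85, 85, 85, 85, 85, 85]'

```text
t: 3.63
tcp_pos: [0.4644, -0.2025, 0.4034]
tool_rot: [-0.065, 0.998, -0.002, 0.003]
force: [0.5, 0.2, -0.4]
finger_gap: 0.998
```

```bash
python3 - <<'E'
from h import *
s=manip.sense();print(s['tcp_pos'],s['q'])
Pw=P('wrist');print('cam',ray('wrist',(320,200)))
save('wrist','w1.png')
for l in('lid_handle','tray_bar','lid_hinge'):
    for d in cams.spot_point(l,'wrist')[:2]:print(l,d['score'],d['at'])
    for d in cams.regions_of(l,'wrist')[:1]:print(l,d['score'],d['rect'])
print('pred handle',proj('wrist',(.469,-.225,.212)))
E
```

```text
[ 0.4644 -0.2025  0.4034] [-0.6322  0.2518  1.594   0.0002  1.2878 -2.3324]
cam (array([ 0.3815, -0.2128,  0.4726]), array([ 0.3307,  0.0258, -0.9434]))
lid_handle 0.75 [295.9, 190.8]
lid_handle 0.6 [278.9, 31.6, 530.6, 291.3]
lid_hinge 0.9 [283.7, 21.8, 538.3, 294.1]
pred handle [290.4055 191.2649]
```

View pics/w1.png

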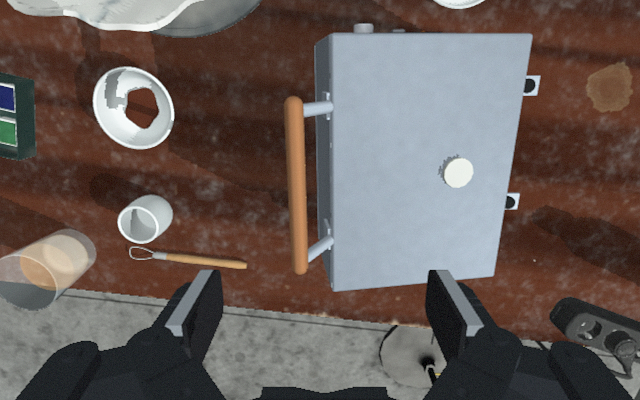

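The wrist view shows the handle bar from (293,98) to (301,272). The hood top corners are at about (331,35), (532,34), (494,277) and (332,290). Now I refit the kiln with all three views.

```bash
cat > fit.py <<'E'
from h import *
from scipy.optimize import least_squares
A=np.array([(57,113),(268,32),(344,160),(121,250)])/3.3+[240,195]
B=(np.array([(458,258),(516,30),(695,60),(645,292)])-[396,0])/3.3+[310,180]
C=np.array([(532,34),(494,277),(332,290),(331,35)])
pts=[(.085,.115,.15),(.085,-.115,.15),(-.085,-.115,.15),(-.085,.115,.15)]
H=[((335.2-.5,250.7),(409.1,207.5),(301,271)),((292.7,268.2),(401.3,250.4),(293,99))]
Ps=[P('scene'),P('side'),P('wrist')]
pr=lambda M,w:(lambda q:q[:2]/q[2])(M@np.r_[w,1])
def f(v):
    o=[]
    for p,*u in zip(pts,A,B,C):
        w=kpt(v,lidpt(p,v[3]));o+=[(pr(M,w)-x)*g for M,x,g in zip(Ps,u,(1,1,.5))]
    for y,u in zip((-.063,.063),H):
        w=kpt(v,lidpt((-.117,y,.182),v[3]));o+=[(pr(M,w)-x)*g for M,x,g in zip(Ps,u,(1,1,.5))]
    return np.concatenate(o)
s=least_squares(f,[.456,-.13,1.71,.15],loss='soft_l1');k=s.x
print(k,s.cost);print(f(k).reshape(-1,6))
print('handle',kpt(k,lidpt((-.117,0,.182),k[3])),'hinge',kpt(k,(.085,0,.055)))
for i,j in((0,2),(1,2)):print([tri([Ps[i],Ps[j]],[h[i],h[j]]) for h in H])
print('3v',np.mean([tri(Ps,h) for h in H],0))
E
python3 fit.py
```

```text
[ 0.4559 -0.128   1.7137  0.1516] 28.09282204627718
[[-1.7217 -1.602  -3.0457 -2.3882 -0.1144 -0.4149]
 [-0.6527 -2.1437 -1.484  -1.9036 -1.1757  0.285 ]
 [-0.3996 -1.7684 -0.8289 -1.9961 -1.5007  1.4944]
 [-2.3512 -0.155  -0.0916  0.1274 -1.9017 -1.3988]
 [-1.4898  0.132  -0.6111  0.7987 -2.2342 -3.2178]
 [ 1.0716 -0.8697 -0.3273 -1.2062 -1.4054  4.2344]]
handle [ 0.4695 -0.2226  0.2111] hinge [ 0.4438 -0.0439  0.055 ]
[array([ 0.5386, -0.2108,  0.2058]), array([ 0.4029, -0.2307,  0.2041])]
[array([ 0.4969, -0.2099,  0.2802]), array([ 0.4005, -0.2311,  0.2204])]
3v [ 0.4701 -0.2224  0.2096]
```

```bash
python3 - <<'E'
from h import *
plan([((.470,-.222,.30),6),((.470,-.222,.264),4)],down(1.714))
E
```

```text
lin [[[-0.3, -3.9, 17.3], 5], [[-0.4, -3.9, 17.3], 1], [[-0.0, -0.0, 9.0], 4]]
rot [[[-0.03, 0.06, -0.09], 6], [[0.0, -0.0, 0.0], 4]]
```

Call:
drive_tool --linear '[[0, -4, 17], [0, -4, 17], [0, -4, 17], [0, -4, 17], [0, -4, 17], [0, -4, 17], [0, 0, 9], [0, 0, 9], [0, 0, 9], [0, 0, 9], [0, 0, 0]]' --rot '[[0, 0, -0.1], [0, 0, -0.1], [0, 0, -0.1], [0, 0, -0.1], [0, 0, -0.1], [0, 0, -0.1], [0, 0, 0], [0, 0, 0], [0, 0, 0], [0, 0, 0], [0, 0, 0]]' --hand '[60, 60, 60, 60, 60, 60, 60, 60, 60, 60, 60]'

```text
t: 4.9
tcp_pos: [0.4729, -0.2182, 0.2638]
tool_rot: [-0.078, 0.997, -0.004, 0.008]
force: [-0.1, 0.2, -0.8]
finger_gap: 0.703
```

```bash
python3 - <<'E'
from h import *
s=manip.sense();print(s['tcp_pos'],s['force'],s['finger_gap'],R.from_quat(s['tool_rot']).as_matrix())
save('wrist','w2.png')
t=R.from_quat(s['tool_rot']);
for n in('scene','side'):save(n,n+'2.png')
E
```

```text
[ 0.4729 -0.2182  0.2638] [-0.0531  0.1884 -0.8271] 0.7030298387561309 [[-0.9878 -0.1547  0.0159]
 [-0.1548  0.9879 -0.0076]
 [-0.0145 -0.01   -0.9998]]
```

View pics/w2.png

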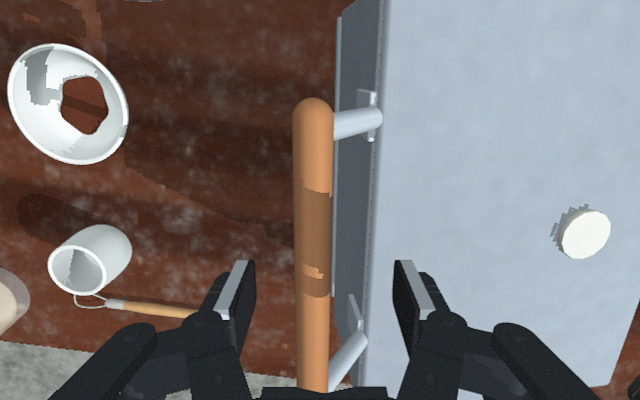

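The bar (column about 315) lies between the pads (midpoint about 323), clear of the hood. I'll close gently.

Call:
drive_tool --linear '[[0, -3, 0], [0, 0, 0], [0, 0, 0], [0, 0, 0], [0, 0, 0], [0, 0, 0], [0, 0, 0], [0, 0, 0]]' --rot '[[0, 0, 0], [0, 0, 0], [0, 0, 0], [0, 0, 0], [0, 0, 0], [0, 0, 0], [0, 0, 0], [0, 0, 0]]' --hand '[40, 20, 8, 8, 8, 8, 8, 8]' --force 20

```text
t: 5.72
tcp_pos: [0.4752, -0.2229, 0.268]
tool_rot: [-0.077, 0.997, -0.007, 0.011]
force: [0.0, 0.7, -0.8]
finger_gap: 0.152
```

```bash
python3 - <<'E'
from h import *
s=manip.sense();p=s['tcp_pos'];r=R.from_quat(s['tool_rot']);g=p+r.apply([0,0,.054]);print(p,g,s['force'],s['finger_gap']*85.4)
h=np.array([.4438,-.0439,.055]);k=1.714;ex=np.array([np.cos(k),np.sin(k),0])
d=g-h;x,z=d@ex,d[2];print(x,z,np.hypot(x,z),'lid',np.arctan2(z,-x)-np.arctan2(.127,.202))
E
```

```text
[ 0.4752 -0.2229  0.268 ] [ 0.4765 -0.2235  0.214 ] [ 0.0056  0.6658 -0.7947] 13.016186943701014
-0.18243462260511634 0.1589767219901148 0.24198344914434433 lid 0.15553257374743246
```

```bash
cat > arc.py <<'E'
from h import *
import sys
n=int(sys.argv[1]);dphi=float(sys.argv[2])
h=np.array([.4438,-.0439,.055]);k=1.714;ex=np.array([np.cos(k),np.sin(k),0])
s=manip.sense();p=s['tcp_pos'];r=R.from_quat(s['tool_rot']);g=p+r.apply([0,0,.054])
d=g-h;x,z=d@ex,d[2];rho=np.hypot(x,z);phi=np.arctan2(z,-x)
print('rho',rho,'lid',phi-.5613,'F',s['force'],'gap',s['finger_gap']*85.4,'perp',d@np.cross([0,0,1],ex))
rd=(r.inv()*down(k)).as_rotvec(degrees=True);print('rot to level',rd)
for i in range(n):
    a,b=phi+i*dphi,phi+(i+1)*dphi
    dw=rho*((np.cos(a)-np.cos(b))*ex+(np.sin(b)-np.sin(a))*np.array([0,0,1]))
    print([round(float(v*1000),1) for v in r.inv().apply(dw)],end=', ')
print()
E
python3 arc.py 12 .03
```

```text
rho 0.24198344914434433 lid 0.15549736478645104 F [ 0.0056  0.6658 -0.7947] gap 13.016186943701014 perp -0.006711183373326847
rot to level [-0.8891  1.2232  0.603 ]
[-0.2, 4.8, -5.5], [-0.2, 4.9, -5.3], [-0.2, 5.1, -5.2], [-0.2, 5.2, -5.0], [-0.2, 5.4, -4.9], [-0.2, 5.5, -4.7], [-0.2, 5.7, -4.5], [-0.2, 5.8, -4.4], [-0.2, 5.9, -4.2], [-0.1, 6.1, -4.0], [-0.1, 6.2, -3.8], [-0.1, 6.3, -3.6],
```

Call:
drive_tool --linear '[[0, 4.8, -5.5], [0, 4.9, -5.3], [0, 5.1, -5.2], [0, 5.2, -5], [0, 5.4, -4.9], [0, 5.5, -4.7], [0, 5.7, -4.5], [0, 5.8, -4.4], [0, 5.9, -4.2], [0, 6.1, -4], [0, 6.2, -3.8], [0, 6.3, -3.6]]' --rot '[[0, 0, 0], [0, 0, 0], [0, 0, 0], [0, 0, 0], [0, 0, 0], [0, 0, 0], [0, 0, 0], [0, 0, 0], [0, 0, 0], [0, 0, 0], [0, 0, 0], [0, 0, 0]]' --hand '[8, 8, 8, 8, 8, 8, 8, 8, 8, 8, 8, 8]'

```text
t: 6.72
tcp_pos: [0.4645, -0.151, 0.3271]
tool_rot: [-0.077, 0.997, -0.01, 0.015]
force: [2.3, -1.9, -4.3]
finger_gap: 0.153
```

```bash
python3 arc.py 16 .04; python3 -c "
from h import *
save('side','side3.png');print(manip.sense()['q'])"
```

```text
rho 0.24440520409993555 lid 0.5419565794311104 F [ 2.3216 -1.881  -4.3407] gap 13.05224110606657 perp -0.006715463711250801
rot to level [-1.2652  1.5891  0.5921]
[-0.2, 8.7, -4.4], [-0.2, 8.9, -4.1], [-0.2, 9.0, -3.7], [-0.2, 9.2, -3.3], [-0.2, 9.3, -3.0], [-0.2, 9.4, -2.6], [-0.2, 9.5, -2.2], [-0.1, 9.6, -1.8], [-0.1, 9.7, -1.5], [-0.1, 9.7, -1.1], [-0.1, 9.8, -0.7], [-0.1, 9.8, -0.3], [-0.1, 9.8, 0.1], [-0.1, 9.8, 0.5], [-0.1, 9.7, 0.9], [-0.1, 9.7, 1.3], 
[-0.5425  0.3008  1.7566  0.002   1.0488 -2.2683]
```

Call:
drive_tool --linear '[[0, 8.7, -4.2], [0, 8.9, -3.9], [0, 9, -3.5], [0, 9.2, -3.1], [0, 9.3, -2.8], [0, 9.4, -2.4], [0, 9.5, -2], [0, 9.6, -1.6], [0, 9.7, -1.2], [0, 9.7, -0.8], [0, 9.8, -0.4], [0, 9.8, 0], [0, 9.8, 0.4], [0, 9.8, 0.8], [0, 9.7, 1.2], [0, 9.7, 1.6]]' --rot '[[-0.1, 0.1, 0], [-0.1, 0.1, 0], [-0.1, 0.1, 0], [-0.1, 0.1, 0], [-0.1, 0.1, 0], [-0.1, 0.1, 0], [-0.1, 0.1, 0], [-0.1, 0.1, 0], [-0.1, 0.1, 0], [-0.1, 0.1, 0], [-0.1, 0.1, 0], [-0.1, 0.1, 0], [-0.1, 0.1, 0], [-0.1, 0.1, 0], [-0.1, 0.1, 0], [-0.1, 0.1, 0]]' --hand '[8, 8, 8, 8, 8, 8, 8, 8, 8, 8, 8, 8, 8, 8, 8, 8]'

```text
t: 8.1
tcp_pos: [0.4423, 0.0121, 0.3515]
tool_rot: [-0.077, 0.997, -0.001, 0.005]
force: [6.7, -4.1, -9.0]
finger_gap: 0.153
```

```bash
python3 arc.py 20 .025; python3 -c "
from h import *
save('side','side4.png');print(manip.sense()['q'])"
```

```text
rho 0.24878850834423571 lid 1.2342818773230935 F [ 6.6825 -4.1062 -8.9726] gap 13.037642617200852 perp -0.007027694911095809
rot to level [-0.2041  0.6022  0.6443]
[-0.1, 6.1, 1.4], [-0.1, 6.0, 1.6], [-0.0, 6.0, 1.7], [-0.0, 5.9, 1.9], [-0.0, 5.9, 2.0], [-0.0, 5.8, 2.2], [-0.0, 5.8, 2.3], [-0.0, 5.7, 2.5], [-0.0, 5.6, 2.6], [-0.0, 5.6, 2.8], [-0.0, 5.5, 2.9], [-0.0, 5.4, 3.0], [-0.0, 5.4, 3.2], [-0.0, 5.3, 3.3], [-0.0, 5.2, 3.4], [-0.0, 5.1, 3.6], [-0.0, 5.0, 3.7], [-0.0, 4.9, 3.8], [-0.0, 4.8, 3.9], [-0.0, 4.7, 4.0], 
[-0.2243  0.211   1.8126  0.0031  1.1074 -1.9512]
```

Call:
drive_tool --linear '[[-0.2, 6.1, 1.8], [-0.2, 6, 2], [-0.2, 6, 2.1], [-0.2, 5.9, 2.3], [-0.2, 5.9, 2.4], [-0.2, 5.8, 2.6], [-0.2, 5.8, 2.6], [-0.1, 5.7, 2.8], [-0.1, 5.6, 2.9], [-0.1, 5.6, 3.1], [-0.1, 5.5, 3.2], [-0.1, 5.4, 3.3]]' --rot '[[0, 0, 0], [0, 0, 0], [0, 0, 0], [0, 0, 0], [0, 0, 0], [0, 0, 0], [0, 0, 0], [0, 0, 0], [0, 0, 0], [0, 0, 0], [0, 0, 0], [0, 0, 0]]' --hand '[8, 8, 8, 8, 8, 8, 8, 8, 8, 8, 8, 8]'

```text
t: 9.15
tcp_pos: [0.4312, 0.09, 0.3184]
tool_rot: [-0.078, 0.997, -0.002, 0.005]
force: [3.6, -2.5, -1.2]
finger_gap: 0.15
```

```bash
python3 arc.py 12 .025; python3 -c "
from h import *
save('side','side5.png')
for d in cams.spot_point('lid_handle','side')[:1]:print(d,onplane('side',d['at'],.25))"
```

```text
rho 0.2486989404241937 lid 1.578982022868685 F [ 3.6455 -2.5028 -1.1996] gap 12.78712279072829 perp -0.00713731693400847
rot to level [-0.2242  0.5243  0.7375]
[-0.0, 5.2, 3.4], [-0.0, 5.1, 3.5], [-0.0, 5.0, 3.7], [-0.0, 4.9, 3.8], [-0.0, 4.8, 3.9], [-0.0, 4.7, 4.0], [-0.0, 4.6, 4.1], [-0.0, 4.5, 4.3], [-0.0, 4.4, 4.4], [-0.0, 4.3, 4.5], [-0.0, 4.2, 4.6], [-0.0, 4.1, 4.7], 
{'at': [292.8, 196.4], 'score': 0.79} [0.4179 0.0928 0.25  ]
```

View pics/side5.png

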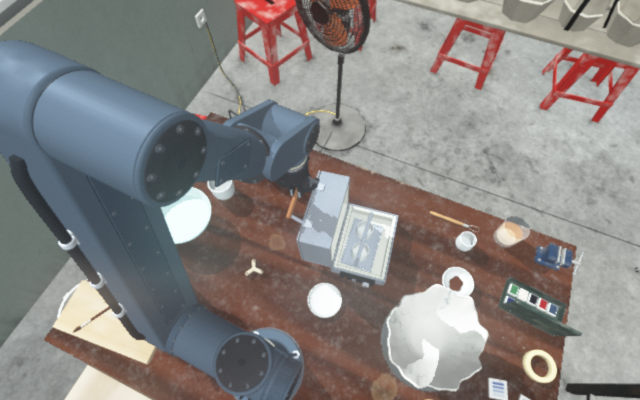

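The lid is nearly upright and the tray shows in the chamber (about (368,245)). I continue slowly until the stop is felt.

Call:
drive_tool --linear '[[-0.1, 4, 2.6], [-0.1, 4, 2.7], [-0.1, 4, 2.8], [-0.1, 4, 2.9]]' --rot '[[0, 0, 0], [0, 0, 0], [0, 0, 0], [0, 0, 0]]' --hand '[8, 8, 8, 8]'

```text
t: 9.58
tcp_pos: [0.4304, 0.0989, 0.3127]
tool_rot: [-0.083, 0.996, -0.014, 0.005]
force: [-4.4, -15.0, 24.0]
finger_gap: 0.156
```

Call:
drive_tool --linear '[[-0.1, 4, 3.2], [-0.1, 4, 3.3], [-0.1, 3, 2.5]]' --rot '[[0, 0, 0], [0, 0, 0], [0, 0, 0]]' --hand '[8, 8, 8]'

```text
t: 9.83
tcp_pos: [0.43, 0.1006, 0.3127]
tool_rot: [-0.086, 0.996, -0.028, 0.006]
force: [-1.8, -8.9, 14.3]
finger_gap: 0.151
```

```bash
python3 arc.py 4 .02
```

```text
rho 0.2483070515612582 lid 1.6178892528752407 F [-1.7721 -8.8999 14.2749] gap 12.88982311202241 perp -0.007468323639642119
rot to level [-3.287   0.4418  1.6134]
[-0.1, 4.2, 2.6], [-0.1, 4.1, 2.7], [-0.1, 4.1, 2.8], [-0.1, 4.0, 2.9],
```

Call:
drive_tool --linear '[[0, 0, 0], [0, 0, 0], [0, 0, 0], [0, 0, 0], [0, 0, 0], [0, -1, -10], [0, -1, -15], [0, -1, -15], [0, 0, -15], [0, 0, -15], [0, 0, -15], [0, 0, 0]]' --rot '[[0, 0, 0], [0, 0, 0], [0, 0, 0], [0, 0, 0], [0, 0, 0], [0, 0, 0], [0, 0, 0], [-0.6, 0, 0.4], [-0.6, 0, 0.4], [-0.6, 0, 0.4], [-0.6, 0, 0.4], [-0.6, 0, 0]]' --hand '[50, 50, 50, 50, 50, 50, 50, 50, 50, 50, 50, 50]'

```text
t: 10.83
tcp_pos: [0.4208, 0.1043, 0.3947]
tool_rot: [-0.072, 0.997, 0.003, -0.013]
force: [1.3, 0.2, 0.5]
finger_gap: 0.591
```

```bash
python3 - <<'E'
from h import *
s=manip.sense();print(s['tcp_pos'],s['force'],R.from_quat(s['tool_rot']).as_matrix()[:,2],s['q'])
a=save('wrist','w6.png');b=save('side','side6.png')
k=(.4559,-.128,1.7137)
for n,im in(('wrist',a),('side',b)):
    im=im[:,:,::-1].copy()
    for ang,c in((1.65,(0,255,0)),(1.55,(0,0,255))):
        q=[proj(n,kpt(k,lidpt(p,ang))) for p in((-.117,-.064,.182),(-.117,.064,.182),(-.085,.115,.15),(-.085,-.115,.15),(.085,-.115,.15),(.085,.115,.15))]
        for i,j in((0,1),(2,3),(3,4),(2,5)):cv2.line(im,tuple(map(int,q[i])),tuple(map(int,q[j])),c,1)
    cv2.imwrite(f'pics/o_{n}.png',im)
a=cv2.imread('pics/o_wrist.png');b=cv2.imread('pics/o_side.png')[150:290,250:420]
cv2.imwrite('pics/o.png',np.hstack([cv2.resize(a,(480,300)),cv2.resize(b,(364,300),interpolation=2)])[:, :800])
E
```

```text
[0.4208 0.1043 0.3947] [1.2952 0.1603 0.5162] [-0.0261  0.0039 -0.9997] [-0.0179  0.1572  1.7477  0.0036  1.2628 -1.733 ]
```

View pics/o.png

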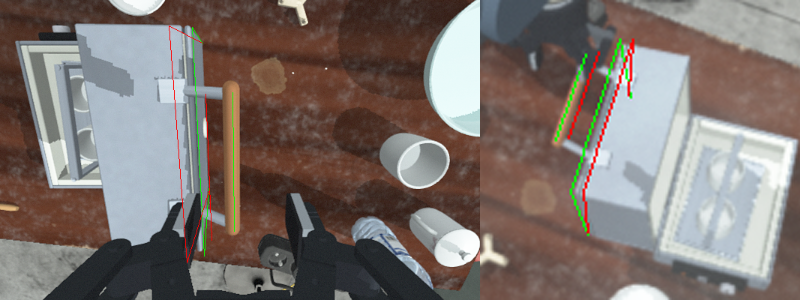

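The green overlay (1.65 rad) lies right on the handle in both views, so the lid is on its stop. Next is the tray: move over the kiln and look.

```bash
python3 - <<'E'
from h import *
plan([((.44,-.125,.375),12)],down(1.714))
E
```

```text
lin [[[1.0, -19.1, 1.3], 3], [[1.0, -19.1, 1.4], 9]]
rot [[[0.04, -0.14, -0.0], 12]]
```

Call:
drive_tool --linear '[[1, -19, 0], [1, -19, 0], [1, -19, 0], [1, -19, 1], [1, -19, 1], [1, -19, 1], [1, -19, 1], [1, -19, 2], [1, -19, 2], [1, -19, 2], [1, -19, 3], [1, -19, 3], [0, 0, 0]]' --rot '[[0, -0.1, 0], [0, -0.1, 0], [0, -0.1, 0], [0, -0.1, 0], [0, -0.1, 0], [0, -0.1, 0], [0, -0.1, 0], [0, -0.1, 0], [0, -0.1, 0], [0, -0.1, 0], [0, -0.1, 0], [0, -0.1, 0], [0, 0, 0]]' --hand '[60, 60, 60, 60, 60, 60, 60, 60, 60, 60, 60, 60, 60]'

```text
t: 12.02
tcp_pos: [0.4311, -0.1286, 0.3522]
tool_rot: [-0.075, 0.997, 0.012, -0.023]
force: [-0.4, -0.5, 0.2]
finger_gap: 0.703
```

```bash
python3 - <<'E'
from h import *
print(manip.sense()['tcp_pos'])
L=('tray_bar','firing_tray','pot_0_center','pot_1_center')
C=('wrist','scene','side');M={n:P(n) for n in C};D={}
for n in C:
    save(n,n+'7.png')
    for l in L:
        q=cams.spot_point(l,n)
        if q:D[n,l]=q[0]['at'];print(n,l,[(round(d['score'],2),np.round(d['at'],1)) for d in q[:3]])
for l in L:
    u=[n for n in C if (n,l) in D]
    if len(u)>1:
        t=tri([M[n] for n in u],[D[n,l] for n in u]);print(l,t,[proj(n,t)-D[n,l] for n in u])
E
```

```text
[ 0.4311 -0.1286  0.3522]
wrist tray_bar [(0.7, array([321.1, 206.3]))]
wrist firing_tray [(0.93, array([320.7, 181.9]))]
wrist pot_0_center [(0.88, array([320.8, 159.2]))]
wrist pot_1_center [(0.67, array([321.5, 224.7]))]
scene tray_bar [(0.81, array([294. , 243.6]))]
scene firing_tray [(0.86, array([299.5, 257. ]))]
scene pot_0_center [(0.52, array([284.2, 257.5]))]
scene pot_1_center [(0.73, array([367.3, 330.8])), (0.63, array([309.3, 246.2]))]
side firing_tray [(0.63, array([365.4, 245.2]))]
side pot_0_center [(0.46, array([360.3, 249.3]))]
side pot_1_center [(0.58, array([366.2, 230. ])), (0.51, array([291.9, 195.1]))]
tray_bar [ 0.4367 -0.1262  0.1383] [array([-4.8743, -7.2378]), array([ 0.8219, -0.9181])]
firing_tray [ 0.4497 -0.129   0.0186] [array([-9.0467, -1.5689]), array([-0.0617, -0.3049]), array([-2.0972, -0.379 ])]
pot_0_center [ 0.4068 -0.1306  0.0684] [array([-4.9435, -8.7935]), array([ 2.6698, -2.7842]), array([0.2749, 2.4415])]
pot_1_center [ 1.0841 -0.0734 -1.6929] [array([-13.4587,  -9.1155]), array([ 14.2686, -16.0412]), array([-4.0638, 14.5063])]
```

View pics/wrist7.png

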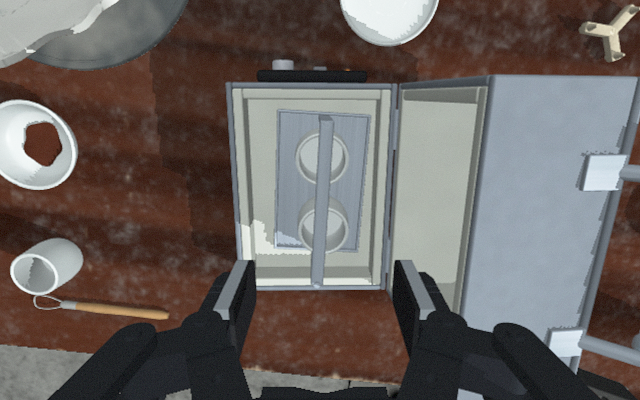

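The wrist view shows the bar from (326,117) to (318,285), the pots at (322,158) and (324,225), and a clear chamber. Next I check the bar's position and height.

```bash
python3 - <<'E'
from h import *
s=manip.sense();print(s['tcp_pos'],s['tool_rot'])
for z in(.115,.121):
    e=[onplane('wrist',u,z) for u in((326,117),(318,285))];d=e[0]-e[1]
    print(z,e,np.mean(e,0),np.linalg.norm(d),'angle of tray y',np.degrees(np.arctan2(d[1],d[0])))
print('kiln y',np.degrees(1.7137+np.pi/2))
print('scene 294,243.6',onplane('scene',(294,243.6),.115))
k=(.4559,-.128,1.7137)
for n in('wrist','scene','side'):
    print(n,'rim',[np.round(proj(n,kpt(k,(x,y,.055))),0).astype(int).tolist() for x,y in((-.085,.115),(.085,.115),(.085,-.115),(-.085,-.115))])
a=cv2.imread('pics/scene7.png')[215:300,250:360];b=cv2.imread('pics/side7.png')[190:290,320:420]
a=cv2.resize(a,None,fx=3.6,fy=3.6,interpolation=2);b=cv2.resize(b,None,fx=3.6,fy=3.6,interpolation=2)
a=cv2.copyMakeBorder(a,0,b.shape[0]-a.shape[0],0,0,0);cv2.imwrite('pics/c7.png',np.hstack([a,b]))
E
```

```text
[ 0.4312 -0.1261  0.3543] [-0.0762  0.9968  0.0118 -0.022 ]
0.115 [array([ 0.3703, -0.1274,  0.115 ]), array([ 0.5298, -0.1107,  0.115 ])] [ 0.45  -0.119  0.115] 0.1603969284250221 angle of tray y -174.05023073068165
0.121 [array([ 0.3699, -0.1276,  0.121 ]), array([ 0.5264, -0.1113,  0.121 ])] [ 0.4482 -0.1194  0.121 ] 0.15731750605315512 angle of tray y -174.05023073068165
kiln y 188.1877773515692
scene 294,243.6 [ 0.4355 -0.1185  0.115 ]
wrist rim [[225, 81], [397, 82], [384, 288], [238, 289]]
scene rim [[279, 288], [260, 243], [321, 219], [343, 261]]
side rim [[384, 281], [330, 266], [347, 202], [398, 214]]
```

View pics/c7.png

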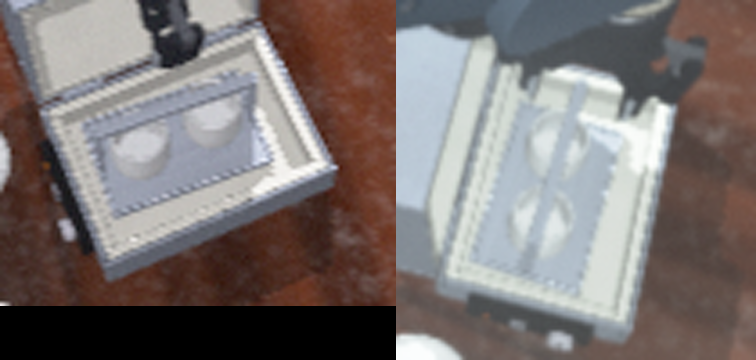

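```bash
python3 - <<'E'
from h import *
M=[P(n) for n in('wrist','scene','side')]
U=[((326,118),(273.6,251),(356.4,265.4)),((318,284),(320.8,238.5),(371.9,213.6))]
pr=lambda m,w:(lambda q:q[:2]/q[2])(m@np.r_[w,1])
T=[tri(M,u) for u in U]
for t,u in zip(T,U):print(t,[pr(m,t)-x for m,x in zip(M,u)], tri(M[:2],u[:2]))
d=T[0]-T[1];print(np.mean(T,0),np.linalg.norm(d),np.degrees(np.arctan2(d[1],d[0])))
for n,j in(('wrist',0),('scene',1),('side',2)):
  e=[onplane(n,u[j],.117) for u in U];d=e[0]-e[1];print(n,e,np.mean(e,0),np.degrees(np.arctan2(d[1],d[0])))
E
```

```text
[ 0.3637 -0.1273  0.1018] [array([ 0.6788, -9.4792]), array([-0.323 ,  2.2418]), array([-0.8841, -4.8552])] [ 0.3682 -0.1276  0.12  ]
[ 0.5278 -0.117   0.1059] [array([-5.9734, -6.2138]), array([ 0.2805, -1.1548]), array([-0.5399, -1.1512])] [ 0.5298 -0.1149  0.1038]
[ 0.4458 -0.1221  0.1038] 0.16442203283315313 -176.38178983719652
wrist [array([ 0.371 , -0.1273,  0.117 ]), array([ 0.5276, -0.1111,  0.117 ])] [ 0.4493 -0.1192  0.117 ] -174.081663826964
scene [array([ 0.366 , -0.1266,  0.117 ]), array([ 0.5238, -0.1254,  0.117 ])] [ 0.4449 -0.126   0.117 ] -179.59269192949085
side [array([ 0.3464, -0.1354,  0.117 ]), array([ 0.5195, -0.1203,  0.117 ])] [ 0.4329 -0.1278  0.117 ] -175.01692941121917
```

```bash
python3 - <<'E'
from h import *
plan([((.448,-.121,.225),10)],down(1.674))
E
```

```text
lin [[[-2.3, -0.1, 12.9], 1], [[-2.2, -0.1, 12.9], 1], [[-2.2, -0.0, 12.9], 1], [[-2.1, 0.0, 12.9], 1], [[-2.1, 0.1, 12.9], 1], [[-2.0, 0.1, 12.9], 1], [[-1.9, 0.2, 12.9], 2], [[-1.8, 0.2, 12.9], 1], [[-1.8, 0.3, 12.9], 1]]
rot [[[0.15, -0.24, 0.28], 10]]
```

Call:
drive_tool --linear '[[-2.2, 0, 13], [-2.2, 0, 13], [-2.2, 0, 13], [-2.1, 0, 13], [-2.1, 0, 13], [-2, 0, 13], [-2, 0, 13], [-2, 0, 13], [-1.8, 0.2, 13], [-1.8, 0.2, 12], [0, 0, 0], [0, 0, 0]]' --rot '[[0.15, -0.25, 0.3], [0.15, -0.25, 0.3], [0.15, -0.25, 0.3], [0.15, -0.25, 0.3], [0.15, -0.25, 0.3], [0.15, -0.25, 0.3], [0.15, -0.25, 0.3], [0.15, -0.25, 0.3], [0.15, -0.25, 0.3], [0.15, -0.25, 0.3], [0, 0, 0], [0, 0, 0]]' --hand '[60, 60, 60, 60, 60, 60, 60, 60, 60, 60, 60, 60]'

```text
t: 13.77
tcp_pos: [0.4521, -0.1235, 0.2216]
tool_rot: [-0.048, 0.999, -0.003, 0.005]
force: [-0.8, -0.4, -0.1]
finger_gap: 0.698
```

```bash
python3 - <<'E'
from h import *
s=manip.sense();print(s['tcp_pos'],R.from_quat(s['tool_rot']).as_matrix()[:,2],s['force'])
save('wrist','w8.png');s2=manip.sense();print(s2['tcp_pos'])
print('pred bar ends',[proj('wrist',p) for p in((.371,-.127,.117),(.526,-.111,.117))])
plan([((.448,-.121,.225),2)],down(1.674))
E
```

```text
[ 0.4521 -0.1235  0.2216] [ 0.01   -0.0055 -0.9999] [-0.8159 -0.4433 -0.0969]
[ 0.452  -0.1235  0.2217]
pred bar ends [array([334.9438,  78.8711]), array([334.1779, 351.3342])]
lin [[[1.9, 1.4, -1.7], 1], [[1.9, 1.4, -1.6], 1]]
rot [[[-0.19, 0.27, -0.19], 2]]
```

View pics/w8.png

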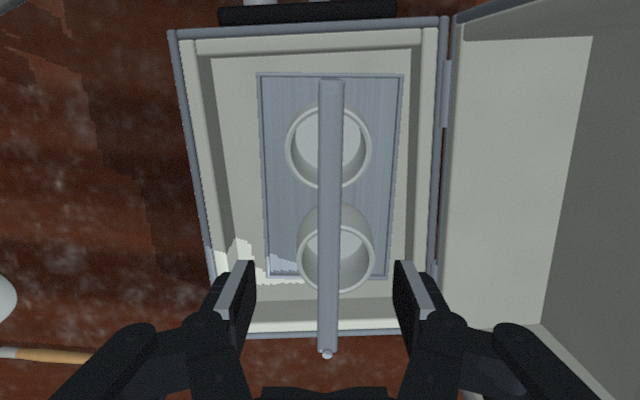

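The bar runs (331,79)–(328,353), within about 5 px of the prediction in height and direction, and is offset about 3 mm to −y. I'm descending onto it.

Call:
drive_tool --linear '[[0.7, 0.4, 10], [0.7, 0.4, 10], [0.7, 0.4, 10], [0.7, 0.3, 10], [0.7, 0.3, 8], [0, 0, 4], [0, 0, 0], [0, 0, 0]]' --rot '[[-0.1, 0.15, 0], [-0.1, 0.15, 0], [-0.1, 0.15, 0], [0, 0.1, 0], [0, 0, 0], [0, 0, 0], [0, 0, 0], [0, 0, 0]]' --hand '[60, 60, 60, 60, 60, 60, 60, 60]'

```text
t: 14.48
tcp_pos: [0.45, -0.1234, 0.1676]
tool_rot: [-0.048, 0.999, -0.002, 0.002]
force: [-0.5, 0.5, -0.1]
finger_gap: 0.707
```

```bash
python3 - <<'E'
from h import *
s=manip.sense();print(s['tcp_pos'],s['force'])
plan([((.4485,-.122,.169),2)],down(1.674))
E
```

```text
[ 0.45   -0.1234  0.1676] [-0.4806  0.4611 -0.0557]
lin [[[0.7, 0.8, -0.7], 2]]
rot [[[-0.13, 0.13, -0.19], 2]]
```

Call:
drive_tool --linear '[[0.7, 0.8, 0], [0.7, 0.5, 0], [0, 0, 0], [0, 0, 0], [0, 0, 0], [0, 0, 0], [0, 0, 0], [0, 0, 0], [0, 0, 0], [0, 0, 0], [0, 0, 0], [0, 0, 0]]' --rot '[[-0.1, 0.1, -0.2], [-0.1, 0.1, -0.2], [0, 0, 0], [0, 0, 0], [0, 0, 0], [0, 0, 0], [0, 0, 0], [0, 0, 0], [0, 0, 0], [0, 0, 0], [0, 0, 0], [0, 0, 0]]' --hand '[45, 35, 28, 22, 18, 14, 10, 6, 6, 6, 6, 6]' --force 20

```text
t: 15.48
tcp_pos: [0.4489, -0.1223, 0.1691]
tool_rot: [-0.052, 0.999, -0.001, 0.002]
force: [0.9, -0.5, -0.3]
finger_gap: 0.136
```

Call:
drive_tool --linear '[[0, 0, 0], [0, 0, 0], [0, 0, 0], [0, 0, -2], [0, 0, -3], [0, 0, -4]]' --rot '[[0, 0, 0], [0, 0, 0], [0, 0, 0], [0, 0, 0], [0, 0, 0], [0, 0, 0]]' --hand '[4, 4, 4, 4, 4, 4]' --force 70

```text
t: 15.98
tcp_pos: [0.4479, -0.1218, 0.1773]
tool_rot: [-0.052, 0.999, -0.0, 0.0]
force: [-0.1, -0.3, -3.3]
finger_gap: 0.122
```

```bash
python3 - <<'E'
from h import *
s=manip.sense();print(s['tcp_pos'],s['force'],s['ft_torque'],s['finger_gap']*85.4,R.from_quat(s['tool_rot']).as_matrix()[:,2])
plan([(s['tcp_pos']*[1,1,0]+[0,0,.30],16)],down(1.674))
E
```

```text
[ 0.4479 -0.1218  0.1773] [-0.0535 -0.3431 -3.2822] [0.0365 0.0418 0.0297] 10.40591416863302 [ 0.0002 -0.0003 -1.    ]
lin [[[-0.0, -0.0, -7.7], 16]]
rot [[[-0.0, 0.0, 0.01], 16]]
```

Call:
drive_tool --linear '[[0, 0, -5], [0, 0, -6], [0, 0, -7], [0, 0, -8], [0, 0, -8], [0, 0, -8], [0, 0, -8], [0, 0, -8], [0, 0, -8], [0, 0, -8], [0, 0, -8], [0, 0, -8], [0, 0, -7], [0, 0, -6], [0, 0, -5], [0, 0, -4], [0, 0, -3], [0, 0, -2], [0, 0, 0], [0, 0, 0]]' --rot '[[0, 0, 0], [0, 0, 0], [0, 0, 0], [0, 0, 0], [0, 0, 0], [0, 0, 0], [0, 0, 0], [0, 0, 0], [0, 0, 0], [0, 0, 0], [0, 0, 0], [0, 0, 0], [0, 0, 0], [0, 0, 0], [0, 0, 0], [0, 0, 0], [0, 0, 0], [0, 0, 0], [0, 0, 0], [0, 0, 0]]' --hand '[4, 4, 4, 4, 4, 4, 4, 4, 4, 4, 4, 4, 4, 4, 4, 4, 4, 4, 4, 4]'

```text
t: 17.65
tcp_pos: [0.4466, -0.121, 0.3085]
tool_rot: [-0.052, 0.999, -0.0, 0.0]
force: [0.5, -0.7, -4.1]
finger_gap: 0.127
```

```bash
python3 - <<'E'
from h import *
s=manip.sense();print(s['tcp_pos'],s['force'],s['ft_torque'],s['finger_gap']*85.4,R.from_quat(s['tool_rot']).as_matrix()[:,2])
a=save('wrist','w9.png');b=save('side','side9.png');c=save('scene','scene9.png')
x=cv2.resize(a,(480,300));y=cv2.resize(b[130:300,260:430],(300,300),interpolation=2)
z=cv2.resize(c[150:310,220:390],(300,282),interpolation=2)
o=np.zeros((590,780,3),np.uint8);o[:300,:480]=x;o[:300,480:]=y;o[300:582,480:]=z;cv2.imwrite('pics/f.png',o[:,:,::-1])
plan([((.448,-.122,.299),2)],down(1.674))
E
```

```text
[ 0.4466 -0.121   0.3085] [ 0.521  -0.6541 -4.0724] [-0.0041 -0.0236  0.0039] 10.84378925484505 [ 0.0006 -0.0005 -1.    ]
lin [[[-0.7, -0.6, 4.7], 2]]
rot [[[-0.01, 0.01, 0.04], 2]]
```

View pics/f.png

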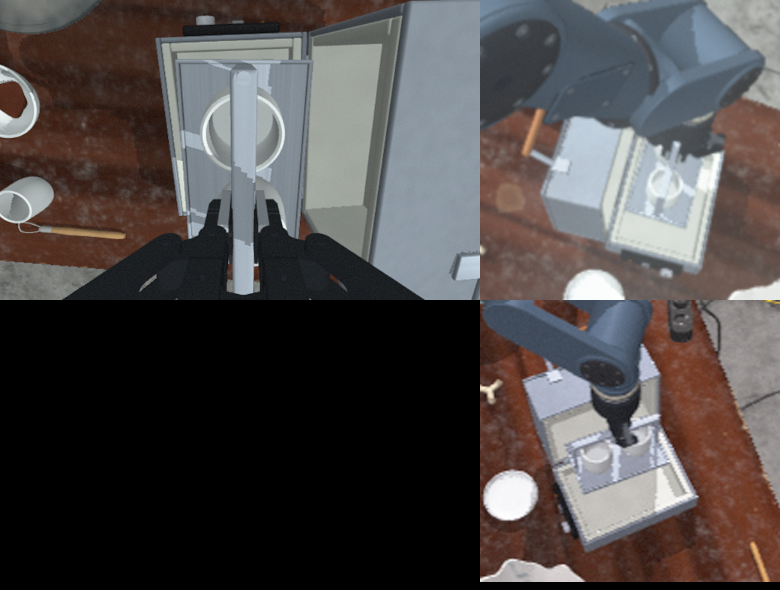

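The tray is up, both pots stand on it and the lid is still open. I lower it about 8 mm to the 10 cm height and let it settle.

Call:
drive_tool --linear '[[-0.3, -0.3, 3], [-0.3, -0.3, 3], [-0.2, -0.2, 2.5], [0, 0, 1], [0, 0, 0], [0, 0, 0], [0, 0, 0], [0, 0, 0], [0, 0, 0], [0, 0, 0]]' --rot '[[0, 0, 0], [0, 0, 0], [0, 0, 0], [0, 0, 0], [0, 0, 0], [0, 0, 0], [0, 0, 0], [0, 0, 0], [0, 0, 0], [0, 0, 0]]' --hand '[4, 4, 4, 4, 4, 4, 4, 4, 4, 4]'

```text
t: 18.63
tcp_pos: [0.4471, -0.1216, 0.2966]
tool_rot: [-0.052, 0.999, 0.001, -0.001]
force: [0.4, -0.6, -4.5]
finger_gap: 0.121
```

```bash
python3 - <<'E'
from h import *
s=manip.sense();print(s['tcp_pos'],s['force'],s['qd'],s['finger_gap']*85.4,R.from_quat(s['tool_rot']).as_matrix()[:,2])
for i in range(6):cams.snapshot('scene')
s=manip.sense();print(s['tcp_pos'],s['qd'],s['t'])
save('scene','scene10.png')
for l in('pot_0_center','pot_1_center','firing_tray'):print(l,[(round(d['score'],2),np.round(d['at'],1)) for d in cams.spot_point(l,'scene')[:2]])
g=np.array([.4485,-.122,.155]);print('exp origin',proj('scene',g))
for l in('spare_pot','jar','mug'):print(l,[(round(d['score'],2),np.round(d['at'],1)) for d in cams.spot_point(l,'scene')[:1]])
E
```

```text
[ 0.4471 -0.1216  0.2966] [ 0.434  -0.5889 -4.4573] [-0.0006 -0.0008 -0.0016  0.0003 -0.0007 -0.0069] 10.345085906890935 [-0.0023  0.0011 -1.    ]
[ 0.4471 -0.1216  0.2965] [-0.0004 -0.0001  0.0001  0.001  -0.      0.0037] 18.9333
pot_0_center [(0.61, array([283.4, 237.2]))]
pot_1_center [(0.57, array([308.7, 232.4]))]
firing_tray [(0.87, array([296.5, 241.7]))]
exp origin [298.0002 238.3993]
spare_pot [(0.63, array([369. , 332.2]))]
jar []
mug [(0.79, array([293.7, 119.6]))]
```

```bash
python3 -c "
from h import *
print(order.sign_off())"
```

```text
the job is handed in; nothing more can be done
None
```

The lid is open on its stop, and I handed the job in at about 19 s with the arm holding the tray still and level over the kiln, both pots on it. No verdict was reported.

- **Lid:** It was about 0.15 rad ajar at the start. I took it by its handle with a 20 N grip and swung it back until the stop pushed back, with about 28 N peak at the wrist. After I let go, the handle matched the drawn 1.65 rad position in two views. The arm's own angle estimate at the stop was 1.62 rad.
- **Tray:** I gripped the bridge handle at 70 N near its middle and lifted it straight up about 0.127 m. By the arm's height readings, the underside is about 97–98 mm above the rim. The wrist carries 4.5 N, near the expected 3.7 N. The tool is within about 0.15° of vertical.
- **Pots and bystanders:** In the last check the detector found both pots on the tray. It saw the spare pot and mug within about 3 px of where they were at the start. The jar was not detected, and I did not check the saucer's position. The arm never came down near either of them.
- **Disagreements:** Triangulating the bar across the fixed cameras and the wrist camera put it up to 1 cm off in height and a few degrees off in direction. I went by the wrist view, which a closer look confirmed to about 3 mm sideways.

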